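# Stand the etched plate up to dry

## Task

The rinsed copper-faced plate is leaning on the sloping wooden rest. Stand it upright on one of its long edges on the green felt strip of the drying board, running lengthwise along the strip and wholly on it, and leave it standing there by itself. Do not knock over or push away the blue block, the jar or the brush.

Things in the scene. Friction and masses are not known exactly. Their poses are not given: they have to be found in the camera images.
- plate_center (a point): Centre of the loose plate to move: flat hardwood block with an etched copper face, 120 mm long (y), 100 mm high (z), 18 mm thick (x), 0.2 to 0.35 kg. x: normal of the copper face; z: to its upper long edge. It starts leaning back 35 degrees, copper up and away from the robot, top edge towards the robot; its top 52 mm stick out free of the rest, to be pinched across the thickness along the slope.
- rest: Fixed wooden sloping rest; base 115 (x) by 130 (y) by 12 mm; origin on the bench about under the leaning plate's middle; x points where the copper looks, z up. A 12 mm back board, 90 mm wide, leans back 35 degrees behind the plate up to 48 mm from its lower edge; a ledge below has a 6 mm high lip 2 mm in front of the plate. Highest point about 67 mm.
- board: Fixed plywood drying board, 200 mm (x) by 190 mm (y) by 15 mm thick; origin at the centre of its underside on the bench, z up. The green felt strip lies on its +x half, the blue block stands on its -x half.
- felt_center (a point): Centre of the top of the green felt strip on the drying board: 60 mm wide (x), 170 mm long (y), 2 mm thick, its top 17 mm above the bench. Axes as the board's: the strip runs along y, z up. The plate is to stand here with its long edge along y; either way round for the copper.
- blue_block_center (a point): Centre of a smaller blue-faced wooden block already standing on the board, 22 mm thick (x), 90 mm long (y), 70 mm high (z), 110 mm in the board's -x from the felt strip's middle line, loose. Leave it alone.
- jar_center (a point): Centre of a loose amber glass jar with a steel cap, 52 mm in diameter and 75 mm high, standing between board and rest. Leave it alone.
- brush: Loose wooden-handled brush, 160 mm long, up to 42 mm wide and 20 mm high, lying along its x axis between board and rest; leave it alone.
There are look-alikes about, which are no part of the job. What is shaped like the part that bears plate_center but turquoise is not meant.

How it is judged:
By the outcome, as a careful person would: the job done as asked, in the order asked, and still so for the second after the job is handed in, with the robot touching nothing.
It also fails if it takes over 48 s, if anything falls off the work surface, if the arm or the gripper's body presses on something with over 40 N, if the wrist force passes 120 N, or if a joint passes its speed limit or range.

## Robot

A 7-joint arm with a two-finger parallel gripper is mounted at the origin on the work surface. World frame = base frame: x ahead of the robot, y to its left, z up, the work surface at z = 0. Lengths are in m, angles in rad, forces in N, time in s.
With the tool pointing down it reaches from about 0.4 to 0.85 m from the base axis. Payload 6.9 kg.
Tool frame: the origin (TCP) lies at the very end of the fingers, on their centre line; the grasp point (between the pads) lies 19 mm behind it (ctrl.grasp_offset is the distance from the TCP to the grasp point, in m); z points along the fingers, y is the direction in which the jaws open and shut (so a half turn about z gives the same grasp; the last joint's range is limited). The gripper opens to 85 mm and grips with 20 to 120 N. Pads are 22 mm wide; open, the fingers measure 114 mm over their backs; the gripper's body (76 mm by 85 mm) begins 54 mm behind the grasp point. The pads swing forward as they close: fully open they stand 13 mm farther back than shut.
Start: joints at [1.359, 0.507, -0.238, 1.5, 0.126, 1.149, -0.155], TCP at [0.195, -0.594, 0.231] pointing down, gripper open.
Joint ranges: [-3.08, 3.08], [-0.24, 2.05], [-1.43, 1.35], [0, 2.5], [-1.52, 4.66], [0.17, 1.96], [-2.89, 2.89]. Speed limits (rad/s): [2.39, 2.39, 3.14, 3.14, 3.14, 3.14, 3.14].

## Interface

Orientations are given as a rotation vector (axis times angle).
In Python, from bench import monitor, imaging, finish_job, ctrl gives the robot as it stands. The module is installed in compiled form; this text tells all that it offers.
- The arm moves only by the tool arm_command, never from a script. Its argument "motion" is a list of rows, each a list of 7 numbers: the shift along the tool's x, y, z in m, then the turn, a rotation vector about the tool's x, y, z in rad, then the closure in counts, from 0 (fully open) to 255 (shut). In form: [[tx, ty, tz, rx, ry, rz, jaw], ...]. A call has 1 to 5 rows; each row shifts and turns the pose as measured when the row begins, along the tool's axes as they then stand; what a row does not reach is not made up. A row lasts 1/12 s, in which the tool goes at most 41.7 mm and 7.16 degrees, less where a joint would pass 70% of its speed; a pose out of reach is approached as far as the arm can. A call is refused whole if a number of a shift passes 0.0417 or a number of a turn 0.125, either way. A call with a gripper value outside its range is refused whole. The fingers move at their own pace and stop on an object; the grip force is fixed at half the most. Time passes only in rows, so rows that do not move let the fingers close. It gives the time, the measured TCP pose, the force and the opening at its end, in the units of the state.
- monitor.sense(): the state, without advancing time (a new reading comes with each control period).
- imaging.camera(name): name is "scene" or "top" or "wrist"; returns (picture, depth): 420x560x3 uint8, red, green, blue; 420x560 float32, m along the optical axis (not along the pixel's ray), 0 where there is no reading.
- imaging.camera_info(name): a dict with "fx", "fy", "cx", "cy" (pixels), "eye" and "rotation" of the camera in the world. Camera axes: x right, y down, z forward; pixel columns grow to the right and rows downward; lengths in m; the calibration is good to about 2 mm. A picture is of the moment at which its call begins: read the wrist's pose just before it. camera_info takes no time and is no camera call; for the wrist camera it gives the pose at the moment of the call.
- finish_job(): hands the job in, once; it reports no verdict.
The state is a dict: "t": time; "joint_positions": joint angles; "qd": joint speeds; "joint_efforts": joint torques, N m; "position": TCP position; "ee_rot": TCP orientation; "contact_force": force on the tool from outside, world axes, zero at the start; "moment": the same for the moment, N m; "grip_width": opening from 0.0 (shut) to 1.0 (fully open).
Only numpy, scipy, OpenCV 4.12 (cv2) and the standard library are available. Lean on these libraries where they do the work, as an engineer would, in place of code of your own. Each camera call takes 0.05 s, during which the arm holds its last target.

## Working session

There is one attempt and no reset: what is moved stays moved. The work goes in short steps, Python scripts to look and compute and a tool call to move; the robot and the scene stay as the last step left them, time stands still between calls to the robot, and variables do not carry over. Pictures are saved under pics/ and viewed, and the job is handed in when it is done.

Besides the shell and the picture viewer there is one more tool, called after ">>>" in YAML: its name, and indented under it one key for each argument. arm_command: Moves the arm, as the interface text tells. Its arguments: {"type":"object","properties":{"motion":{"type":"array","items":{"type":"array","items":{"type":"number"}}}},"required":["motion"]}

```bash
mkdir -p pics; cat > h.py <<'E'
import numpy as np, cv2
from bench import monitor, imaging, finish_job, ctrl
def save(n,p): cv2.imwrite(f'pics/{n}.png',p[:,:,::-1])
def pts(d,info):
    v,u=np.mgrid[0:d.shape[0],0:d.shape[1]]
    c=np.stack([(u-info['cx'])/info['fx']*d,(v-info['cy'])/info['fy']*d,d],-1)
    return c@np.array(info['rotation']).T+np.array(info['eye'])
E
python3 - <<'E'
from h import *
s=monitor.sense();print({k:np.round(v,3).tolist() for k,v in s.items()},ctrl.grasp_offset)
for n in ['scene','top']:
    i=imaging.camera_info(n);p,d=imaging.camera(n);save(n+'0',p);np.savez(n+'0.npz',p=p,d=d,P=pts(d,i));print(n,i)
E
```

```text
{'t': 0.0, 'joint_positions': [1.359, 0.508, -0.238, 1.501, 0.126, 1.149, -0.155], 'qd': [-0.0, 0.001, -0.0, 0.001, -0.001, -0.0, -0.001], 'joint_efforts': [0.001, -62.058, -2.186, -24.964, 0.013, 0.012, 0.0], 'position': [0.194, -0.593, 0.23], 'ee_rot': [-3.101, -0.495, 0.001], 'contact_force': [0.329, 0.375, 0.052], 'moment': [-0.026, -0.018, 0.047], 'grip_width': 1.0} 0.0187Traceback (most recent call last):
  File "<stdin>", line 4, in <module>
  File "h.py", line 7, in pts
    return c@np.array(info['rotation']).T+np.array(info['eye'])
           ~~~~~~~~~~~~~~~~~~~~~~~~~~~~~~^~~~~~~~~~~~~~~~~~~~~~
ValueError: operands could not be broadcast together with shapes (420,560) (3,)
```

```bash
sed -i "s/np.array(info\['rotation'\]).T/R.from_rotvec(info['rotation']).as_matrix().T/; 1a from scipy.spatial.transform import Rotation as R" h.py
python3 - <<'E'
from h import *
for n in ['scene','top']:
    i=imaging.camera_info(n);p,d=imaging.camera(n);save(n+'0',p);np.savez(n+'0.npz',p=p,d=d,P=pts(d,i));print(n,i)
E
```

```text
scene {'fx': 398.6874629053361, 'fy': 398.6874629053361, 'cx': 280.0299917507928, 'cy': 209.37577428941003, 'eye': array([ 0.90889704, -0.34016161,  0.70766162]), 'rotation': array([-2.31485249, -0.93881683,  0.3402862 ])}
top {'fx': 470.11685466098186, 'fy': 470.11685466098186, 'cx': 286.34356198548045, 'cy': 202.6729160414614, 'eye': array([0.48789415, 0.01033339, 0.96791771]), 'rotation': array([-2.20921233,  2.18052341, -0.10278004])}
```

View pics/scene0.png

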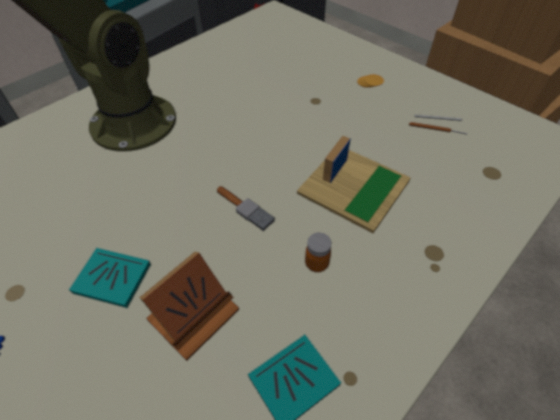

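View pics/top0.png

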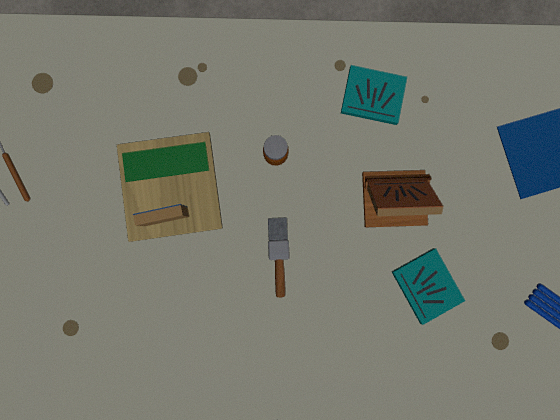

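Candidates: the copper plate on the rest at scene (185,297) / top (403,193); turquoise look-alikes at scene (110,277) and (293,380), lying flat. The copper one on the sloping rest fits. I'll confirm it in a crop and measure.

```bash

python3 - <<'E'
from h import *
S=np.load('scene0.npz');T=np.load('top0.npz')
a=cv2.resize(S['p'][240:365,130:260],None,fx=3,fy=3,interpolation=2)
b=cv2.resize(T['p'][160:235,350:455],None,fx=3.7,fy=3.7,interpolation=2)
H=max(a.shape[0],b.shape[0]);c=np.zeros((H,a.shape[1]+b.shape[1],3),np.uint8);c[:a.shape[0],:a.shape[1]]=a;c[:b.shape[0],a.shape[1]:]=b
save('crop0',c);print(c.shape)
for n,D,px in [('scene',S,[(150,300),(195,260),(185,290),(225,300),(180,325),(210,325)]),('top',T,[(400,190),(410,190),(375,185),(430,205),(400,210),(400,222)])]:
    for u,v in px: print(n,u,v,D['P'][v,u].round(4),D['p'][v,u])
# green felt, board
P=T['P'];p=T['p'].astype(int)
g=((p[...,1]>p[...,0]+40)&(p[...,1]>p[...,2]+30)).astype(np.uint8)
cs,_=cv2.findContours(g,0,2);k=max(cs,key=cv2.contourArea);print('felt',cv2.minAreaRect(k),cv2.boxPoints(cv2.minAreaRect(k)))
for n,D in [('scene',S),('top',T)]:
    p=D['p'].astype(int);g=((p[...,1]>p[...,0]+40)&(p[...,1]>p[...,2]+30)).astype(np.uint8)
    cs,_=cv2.findContours(g,0,2);k=max(cs,key=cv2.contourArea)
    m=np.zeros_like(g);cv2.drawContours(m,[k],-1,1,-1);Q=D['P'][(m>0)&(D['d']>0)]
    print(n,len(Q),'medz',np.median(Q[:,2]),Q[:,2].std())
    i=imaging.camera_info(n);v,u=np.nonzero(m);Rm=R.from_rotvec(i['rotation']).as_matrix()
    r=np.stack([(u-i['cx'])/i['fx'],(v-i['cy'])/i['fy'],np.ones(len(u))],1)@Rm.T
    X=i['eye']+r*((0.017-i['eye'][2])/r[:,2:])
    rc=cv2.minAreaRect((X[:,:2]*1000).astype(np.float32));print(rc)
E
```

```text
(375, 778, 3)
scene 150 300 [ 0.5515 -0.2837  0.1115] [80 46 27]
scene 195 260 [ 0.5466 -0.1867  0.1155] [80 46 29]
scene 185 290 [ 0.5661 -0.2292  0.09  ] [70 44 35]
scene 225 300 [ 0.6081 -0.1825  0.0428] [67 41 23]
scene 180 325 [ 0.5931 -0.269   0.0541] [82 46 32]
scene 210 325 [ 0.9089 -0.3402  0.7077] [119  74  42]
top 400 190 [ 0.5803 -0.2271  0.0717] [67 38 12]
top 410 190 [ 0.5804 -0.246   0.0736] [65 41 35]
top 375 185 [ 0.5914 -0.1828  0.0527] [65 32 10]
top 430 205 [ 0.5487 -0.2694  0.1192] [59 38 25]
top 400 210 [ 0.5392 -0.2158  0.1137] [110  91  59]
top 400 222 [ 0.5208 -0.2433  0.0094] [98 64 32]
felt ((164.8887481689453, 161.59878540039062), (28.559194564819336, 83.80664825439453), 82.09283447265625) [[121.4194   153.21953 ]
 [204.42926  141.69038 ]
 [208.3581   169.97804 ]
 [125.348236 181.50719 ]]
scene 1268 medz 0.017057806051187396 0.0011950075572833229
((637.1605224609375, 236.87857055664062), (54.3969612121582, 163.34432983398438), 8.700458526611328)
top 2372 medz 0.017111920670837555 0.001732186260820715
((637.0431518554688, 237.57394409179688), (58.53812789916992, 168.60708618164062), 8.943483352661133)
```

View pics/crop0.png

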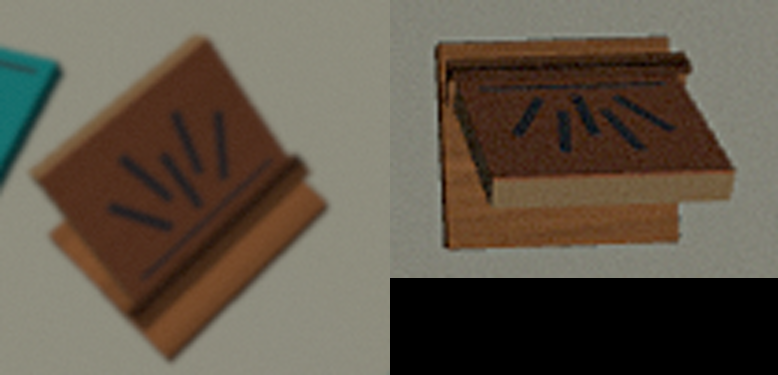

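```bash

cat > plate.py <<'E'
from h import *
D=np.load('scene0.npz');P=D['P'];p=D['p'].astype(int)
m0=np.zeros(p.shape[:2],np.uint8)
# seed: points in box
Q=P.reshape(-1,3)
v,u=np.mgrid[0:420,0:560]
seed=cv2.fillPoly(np.zeros((420,560),np.uint8),[np.array([[152,298],[192,262],[220,295],[178,333]])],1)>0
A=P[seed&(D['d']>0)]
for _ in range(5):
    c=A.mean(0);n=np.linalg.svd(A-c,full_matrices=False)[2][2];n*=np.sign(n[0])
    r=(A-c)@n;A=A[abs(r)<max(2*r.std(),.001)]
print('plane',c,n,'rms',r.std(),'lean deg',np.degrees(np.arcsin(n[2])),'yaw',np.degrees(np.arctan2(n[1],n[0])))
for nm in ['scene','top']:
    D=np.load(nm+'0.npz');P=D['P'];p=D['p'].astype(int)
    box=(P[...,0]>.5)&(P[...,0]<.64)&(P[...,1]>-.33)&(P[...,1]<-.14)&(D['d']>0)
    m=box&(abs((P-c)@n)<.004)&(P[...,2]>.03)
    m=cv2.morphologyEx(m.astype(np.uint8),cv2.MORPH_OPEN,np.ones((3,3)))
    ks,_=cv2.findContours(m,0,2);k=max(ks,key=cv2.contourArea);mm=np.zeros_like(m);cv2.drawContours(mm,[k],-1,1,-1)
    X=P[(mm>0)&m.astype(bool)]
    ey=np.cross([0,0,1],n);ey/=np.linalg.norm(ey);ez=np.cross(n,ey)
    uv=np.stack([(X-c)@ey,(X-c)@ez],1)*1000
    rc=cv2.minAreaRect(uv.astype(np.float32));print(nm,len(X),rc,'ey',ey,'ez',ez)
    bp=cv2.boxPoints(rc)/1000
    W=c+bp[:,:1]*ey+bp[:,1:]*ez;print(W.round(4))
    o=cv2.cvtColor(mm*255,cv2.COLOR_GRAY2BGR);
E
python3 plate.py
```

```text
plane [ 0.57312652 -0.23444321  0.08116105] [0.81263326 0.0357872  0.58167556] rms 0.000873344425923429 lean deg 35.56847897933824 yaw 2.521594565143479
scene 3701 ((3.2995223999023438, 0.6746292114257812), (97.97396087646484, 120.48110961914062), 89.8807144165039) ey [-0.04399592  0.99903171  0.        ] ez [-0.58111233 -0.02559135  0.81342089]
[[ 0.6036 -0.2902  0.042 ]
 [ 0.5985 -0.1698  0.0418]
 [ 0.5415 -0.1721  0.1215]
 [ 0.5467 -0.2925  0.1217]]
top 1810 ((1.7261810302734375, -1.2360458374023438), (105.53778076171875, 122.49330139160156), 89.45455169677734) ey [-0.04399592  0.99903171  0.        ] ez [-0.58111233 -0.02559135  0.81342089]
[[ 0.6068 -0.293   0.0377]
 [ 0.6021 -0.1706  0.0368]
 [ 0.5407 -0.1723  0.1226]
 [ 0.5454 -0.2947  0.1236]]
```

```bash

cat > plan.py <<'E'
from h import *
def plan(pt,Rt,jaw,vmax=.038,wmax=.11,n=None):
    s=monitor.sense();p=np.array(s['position']);r=R.from_rotvec(s['ee_rot'])
    dv=np.array(pt)-p;w=(r.inv()*Rt).as_rotvec()
    k=n or int(max(np.ceil(np.linalg.norm(dv)/vmax),np.ceil(np.linalg.norm(w)/wmax),1))
    print('t',round(s['t'],2),'pos',p.round(4),'err mm',np.round(dv*1000,1),'tool mm',(r.inv().apply(dv)*1000).round(1),'rot deg(tool)',np.degrees(w).round(2),'grip',s['grip_width'],'F',np.round(s['contact_force'],1),'k',k)
    rows=[]
    for i in range(k):
        rows.append(list(np.round(r.inv().apply(dv/k),3))+list(np.round(w/k,3))+[jaw]); r=r*R.from_rotvec(w/k)
    for i in range(0,k,5): print(str([[float(x) for x in q] for q in rows[i:i+5]]).replace(' ',''))
n=np.array([.8126,.0358,.5817]);n/=np.linalg.norm(n);ey=np.cross([0,0,1],n);ey/=np.linalg.norm(ey);ez=np.cross(n,ey)
fc=np.array([.57312652,-.23444321,.08116105])+.0030*ey+.0005*ez
C=fc-.009*n
RG=R.from_matrix(np.stack([ey,n,-ez],1))
TG=C+(.050-.041)*ez
E
python3 -c "
from plan import *
print(C,TG);plan(TG+.12*ez,RG,100)"
```

```text
[ 0.56539042 -0.23178112  0.07633238] [ 0.56016013 -0.23201155  0.08365297]
t 0.15 pos [ 0.1945 -0.5936  0.2306] err mm [295.9 358.5 -49.4] tool mm [ 392.9 -248.4   49.7] rot deg(tool) [-30.44  22.99 -71.85] grip 0.9980472152472829 F [ 0.3 -0.8  0.8] k 13
[[0.03,-0.019,0.004,-0.041,0.031,-0.096,100.0],[0.032,-0.016,0.004,-0.041,0.031,-0.096,100.0],[0.033,-0.013,0.004,-0.041,0.031,-0.096,100.0],[0.034,-0.01,0.005,-0.041,0.031,-0.096,100.0],[0.035,-0.007,0.006,-0.041,0.031,-0.096,100.0]]
[[0.035,-0.004,0.007,-0.041,0.031,-0.096,100.0],[0.035,-0.001,0.008,-0.041,0.031,-0.096,100.0],[0.035,0.002,0.009,-0.041,0.031,-0.096,100.0],[0.034,0.005,0.01,-0.041,0.031,-0.096,100.0],[0.033,0.008,0.011,-0.041,0.031,-0.096,100.0]]
[[0.032,0.011,0.013,-0.041,0.031,-0.096,100.0],[0.03,0.013,0.014,-0.041,0.031,-0.096,100.0],[0.029,0.015,0.016,-0.041,0.031,-0.096,100.0]]
```

>>> arm_command:
  motion:
    - [0.03,-0.019,0.004,-0.041,0.031,-0.096,100]
    - [0.032,-0.016,0.004,-0.041,0.031,-0.096,100]
    - [0.033,-0.013,0.004,-0.041,0.031,-0.096,100]
    - [0.034,-0.01,0.005,-0.041,0.031,-0.096,100]
    - [0.035,-0.007,0.006,-0.041,0.031,-0.096,100]

```text
t: 0.57
position: [0.3082, -0.4583, 0.2088]
ee_rot: [2.709, 1.156, 0.273]
contact_force: [1.1, -0.1, -0.5]
grip_width: 0.61
```

```bash
python3 -c "
from plan import *
plan(TG+.12*ez,RG,100)"
```

```text
t 0.57 pos [ 0.3082 -0.4583  0.2088] err mm [182.2 223.3 -27.6] tool mm [283.5 -32.1  48.8] rot deg(tool) [-18.32  14.38 -43.79] grip 0.6097412000065892 F [ 1.1 -0.1 -0.5] k 8
[[0.035,-0.004,0.006,-0.04,0.031,-0.096,100.0],[0.035,-0.001,0.007,-0.04,0.031,-0.096,100.0],[0.035,0.002,0.008,-0.04,0.031,-0.096,100.0],[0.035,0.005,0.009,-0.04,0.031,-0.096,100.0],[0.034,0.008,0.011,-0.04,0.031,-0.096,100.0]]
[[0.032,0.011,0.012,-0.04,0.031,-0.096,100.0],[0.031,0.013,0.014,-0.04,0.031,-0.096,100.0],[0.029,0.015,0.015,-0.04,0.031,-0.096,100.0]]
```

>>> arm_command:
  motion:
    - [0.035,-0.004,0.006,-0.04,0.031,-0.096,100]
    - [0.035,-0.001,0.007,-0.04,0.031,-0.096,100]
    - [0.035,0.002,0.008,-0.04,0.031,-0.096,100]
    - [0.035,0.005,0.009,-0.04,0.031,-0.096,100]
    - [0.034,0.008,0.011,-0.04,0.031,-0.096,100]

```text
t: 0.98
position: [0.4227, -0.3084, 0.192]
ee_rot: [2.157, 1.697, 0.501]
contact_force: [0.9, 0.1, 0.0]
grip_width: 0.606
```

```bash
python3 -c "
from plan import *
plan(TG+.12*ez,RG,100)"
```

```text
t 0.98 pos [ 0.4227 -0.3084  0.192 ] err mm [ 67.7  73.4 -10.8] tool mm [85.7 36.1 37.8] rot deg(tool) [ -6.46   5.25 -14.76] grip 0.6064495416507351 F [0.9 0.1 0. ] k 3
[[0.029,0.012,0.013,-0.038,0.031,-0.086,100.0],[0.027,0.014,0.014,-0.038,0.031,-0.086,100.0],[0.025,0.016,0.015,-0.038,0.031,-0.086,100.0]]
```

>>> arm_command:
  motion:
    - [0.029,0.012,0.013,-0.038,0.031,-0.086,100]
    - [0.027,0.014,0.014,-0.038,0.031,-0.086,100]
    - [0.025,0.016,0.015,-0.038,0.031,-0.086,100]
    - [0,0,0,0,0,0,100]

```text
t: 1.32
position: [0.4654, -0.2557, 0.1864]
ee_rot: [1.953, 1.858, 0.586]
contact_force: [-0.5, -0.9, -0.2]
grip_width: 0.606
```

```bash
python3 -c "
from plan import *
plan(TG+.12*ez,RG,100)
i=imaging.camera_info('wrist');p,d=imaging.camera('wrist');save('w1',p);np.savez('w1.npz',p=p,d=d,P=pts(d,i))"
```

```text
t 1.32 pos [ 0.4654 -0.2557  0.1864] err mm [25.  20.6 -5.1] tool mm [21.4 17.1 18.1] rot deg(tool) [-2.73  0.86 -5.13] grip 0.6058286875761437 F [-0.5 -0.9 -0.2] k 1
[[0.021,0.017,0.018,-0.048,0.015,-0.09,100.0]]
```

View pics/w1.png

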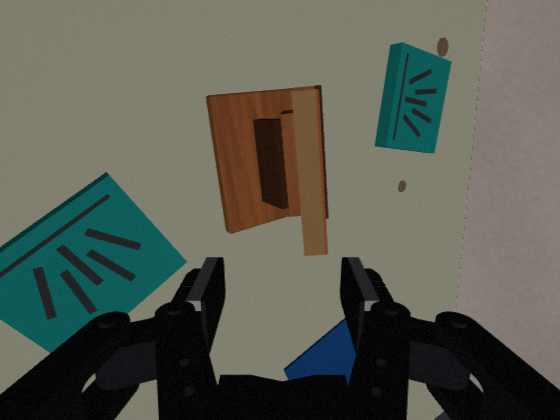

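The wrist view shows the plate's upper edge at (310,170), with the back board behind it at (270,165) and the jaws just short of it. I'll align and then go down along the slope.

>>> arm_command:
  motion:
    - [0.021,0.017,0.018,-0.048,0.015,-0.09,100]
    - [0,0,0,0,0,0,100]

```text
t: 1.53
position: [0.4695, -0.2505, 0.1843]
ee_rot: [1.933, 1.872, 0.597]
contact_force: [0.7, 0.4, 0.3]
grip_width: 0.605
```

```bash
python3 -c "
from plan import *
plan(TG+.12*ez,RG,100)"
```

```text
t 1.53 pos [ 0.4695 -0.2505  0.1843] err mm [20.9 15.4 -3. ] tool mm [15.7 15.3 14.3] rot deg(tool) [-2.34  0.33 -4.28] grip 0.6054774252133722 F [0.7 0.4 0.3] k 1
[[0.016,0.015,0.014,-0.041,0.006,-0.075,100.0]]
```

>>> arm_command:
  motion:
    - [0.016,0.015,0.014,-0.041,0.006,-0.075,100]
    - [0.008,0.007,0.007,-0.02,0.003,-0.04,100]
    - [0.004,0.004,0.004,-0.01,0.001,-0.02,100]

```text
t: 1.78
position: [0.4856, -0.2373, 0.1809]
ee_rot: [1.853, 1.906, 0.614]
contact_force: [0.1, 0.2, 0.7]
grip_width: 0.608
```

```bash
python3 -c "
from plan import *
plan(TG+.12*ez,RG,100)"
```

```text
t 1.78 pos [ 0.4856 -0.2373  0.1809] err mm [4.8 2.2 0.4] tool mm [2.1 4.2 2.5] rot deg(tool) [-0.52 -0.16 -0.97] grip 0.6083118277811486 F [0.1 0.2 0.7] k 1
[[0.002,0.004,0.003,-0.009,-0.003,-0.017,100.0]]
```

>>> arm_command:
  motion:
    - [0.002,0.004,0.015,-0.009,-0.003,-0.017,100]
    - [0.001,0.002,0.015,0,0,0,100]
    - [0,0,0.015,0,0,0,100]
    - [0,0,0.015,0,0,0,100]

```text
t: 2.12
position: [0.5191, -0.2384, 0.1465]
ee_rot: [1.852, 1.917, 0.611]
contact_force: [-0.5, 0.6, 0.8]
grip_width: 0.604
```

```bash
python3 -c "
from plan import *
plan(TG,RG,100)
i=imaging.camera_info('wrist');p,d=imaging.camera('wrist');save('w2',p);np.savez('w2.npz',p=p,d=d,P=pts(d,i))"
```

```text
t 2.12 pos [ 0.5191 -0.2384  0.1465] err mm [ 41.    6.4 -62.8] tool mm [ 4.  -1.8 75.2] rot deg(tool) [-0.93 -0.42 -0.69] grip 0.6044461174631969 F [-0.5  0.6  0.8] k 2
[[0.002,-0.001,0.038,-0.008,-0.004,-0.006,100.0],[0.002,-0.001,0.038,-0.008,-0.004,-0.006,100.0]]
```

View pics/w2.png

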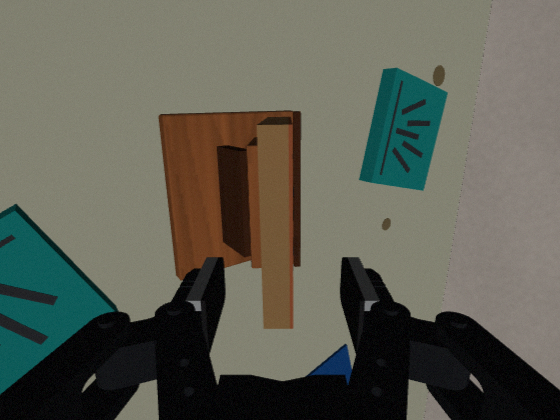

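The plate edge is at column ~278 and the jaw centre at ~282, so it's centred. Going down.

>>> arm_command:
  motion:
    - [0.002,0,0.018,-0.008,-0.004,-0.006,100]
    - [0.001,-0.001,0.018,-0.004,-0.002,-0.004,100]
    - [0.001,-0.001,0.018,-0.004,0,-0.002,100]
    - [0,0,0.015,0,0,0,100]

```text
t: 2.5
position: [0.5622, -0.2471, 0.1111]
ee_rot: [1.87, 1.942, 0.614]
contact_force: [-2.6, 0.1, 0.5]
grip_width: 0.611
```

```bash
python3 -c "
from plan import *
plan(TG,RG,100)"
```

```text
t 2.5 pos [ 0.5622 -0.2471  0.1111] err mm [ -2.   15.1 -27.5] tool mm [ 14.3 -16.4  22.6] rot deg(tool) [-2.18 -1.57 -0.86] grip 0.61050915680249 F [-2.6  0.1  0.5] k 1
[[0.014,-0.016,0.023,-0.038,-0.027,-0.015,100.0]]
```

```bash
python3 -c "
from plan import *
s=monitor.sense();print(np.round(s['joint_positions'],3),np.round(s['qd'],2),s['contact_force'])
i=imaging.camera_info('wrist');p,d=imaging.camera('wrist');save('w3',p);plan(TG,RG,100)
p,d=imaging.camera('scene');save('s3',p)
s=monitor.sense();print(np.round(s['joint_positions'],3),np.round(s['qd'],2),s['contact_force'])
"
```

```text
[ 0.812  0.514 -0.338  2.165 -1.514  0.176  2.063] [-0.28  0.29  0.22 -0.22 -0.03 -0.   -0.03] [-2.62653321  0.10687152  0.48199616]
t 2.55 pos [ 0.5634 -0.2471  0.1099] err mm [ -3.3  15.1 -26.3] tool mm [ 14.4 -16.8  20.9] rot deg(tool) [-2.21 -1.62 -0.87] grip 0.610344271363001 F [ 2.3 -0.7 -1.4] k 1
[[0.014,-0.017,0.021,-0.039,-0.028,-0.015,100.0]]
[ 0.811  0.516 -0.338  2.165 -1.517  0.175  2.066] [ 0.02 -0.04 -0.01  0.04 -0.02  0.    0.04] [-1.76585462 -0.36466644 -0.63504108]
```

View pics/w3.png

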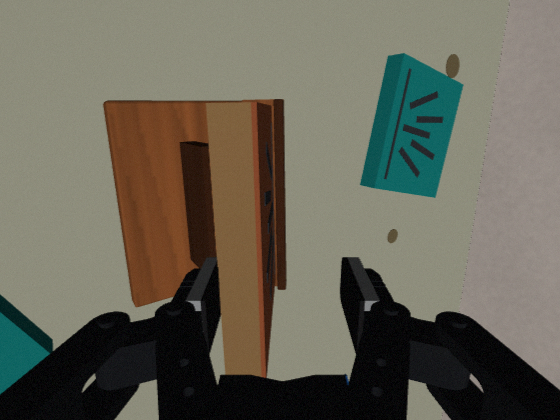

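View pics/s3.png

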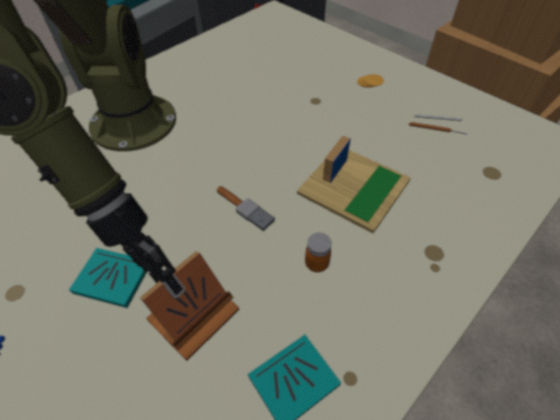

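J5 and J6 ran into their limits (-1.52 and 0.17), so this wrist branch is wrong for the tilt. I'll back out along the slope and work out the kinematics so I can use the other branch with the jaws turned half round.

>>> arm_command:
  motion:
    - [0,-0.004,-0.01,0,0,0,100]
    - [0,-0.004,-0.025,0,0,0,100]
    - [0,0,-0.035,0,0,0,100]
    - [0,0,-0.035,0,0,0,100]

```text
t: 2.93
position: [0.4935, -0.2499, 0.1896]
ee_rot: [1.888, 1.949, 0.618]
contact_force: [0.4, -0.2, 1.8]
grip_width: 0.608
```

```bash
cat > log.py <<'E'
from plan import *
import json
s=monitor.sense()
with open('log.jsonl','a') as f: f.write(json.dumps([list(map(float,s[k])) for k in('joint_positions','position','ee_rot')])+'\n')
E
cat > fitk.py <<'E'
from log import *
import itertools
# printed samples
L=[json.loads(l) for l in open('log.jsonl')]
L.append([[1.359,.508,-.238,1.501,.126,1.149,-.155],[.1945,-.5936,.2306],[-3.101,-.495,.001]])
L.append([[.811,.516,-.338,2.165,-1.517,.175,2.066],[.5634,-.2471,.1099],(RG*R.from_rotvec(np.radians([-2.21,-1.62,-.87])).inv()).as_rotvec()])
def rz(a):return R.from_euler('z',a)
def ry(a):return R.from_euler('y',a)
res=[]
for sg in itertools.product([1,-1],repeat=7):
    rs=[]
    for q,p,r in L:
        q=np.array(q)*sg
        M=rz(q[0])*ry(q[1])*rz(q[2])*ry(q[3])*rz(q[4])*ry(q[5])*rz(q[6])
        rs.append(M.inv()*R.from_rotvec(r))
    # constant tool rotation?
    mean=R.concatenate(rs).mean()
    e=max((mean.inv()*x).magnitude() for x in rs); res.append((e,sg,mean.as_rotvec()))
res.sort(key=lambda x:x[0])
for x in res[:4]: print(x)
E
python3 fitk.py
```

```text
(0.00077370388387003, (-1, 1, -1, 1, -1, 1, -1), array([-2.35430248e-04, -1.14682279e-04,  1.57124407e+00]))
(0.2774029883726759, (-1, 1, 1, 1, -1, 1, -1), array([-0.2840474 ,  0.14162252,  1.25778283]))
(0.45183695145111646, (-1, -1, -1, 1, -1, 1, -1), array([0.27295756, 0.8719966 , 1.71066704]))
(0.5309275847372341, (-1, 1, 1, -1, -1, -1, -1), array([-0.73335487, -1.32817614,  0.78471695]))
```

```bash
cat >> fitk.py <<'E'
sg=np.array([-1,1,-1,1,-1,1,-1])
def basis(q):
    q=np.array(q)*sg
    R3=rz(q[0])*ry(q[1])*rz(q[2]);R4=R3*ry(q[3]);R5=R4*rz(q[4]);R6=R5*ry(q[5])
    z=[0,0,1];x=[1,0,0]
    return np.stack([z,R3.apply(z),R4.apply(z),R6.apply(z),R3.apply(x),R4.apply(x),R6.apply(x),rz(q[0]).apply(x)],1)
for cols in ([0,1,2,3],[0,1,2,3,4,5],[0,1,2,3,4,5,6]):
    A=np.concatenate([basis(l[0])[:,cols] for l in L]);b=np.concatenate([l[1] for l in L])
    x,*_=np.linalg.lstsq(A,b,rcond=None);print(cols,x.round(4),'res mm',np.abs(A@x-b).max()*1000)
E
python3 fitk.py
```

```text
(0.0008390939370283471, (-1, 1, -1, 1, -1, 1, -1), array([-1.76569981e-04, -8.60103914e-05,  1.57113213e+00]))
(0.33804570743559775, (-1, 1, 1, 1, -1, 1, -1), array([-0.23908607,  0.12226594,  1.31024053]))
(0.5015731470730236, (-1, -1, -1, 1, -1, 1, -1), array([0.21909849, 0.8116614 , 1.72955009]))
(0.5608994282847604, (-1, 1, -1, -1, -1, -1, -1), array([-0.82656315, -1.46063158,  1.22361575]))
[0, 1, 2, 3] [0.1323 0.6426 0.3595 0.3197] res mm 20.269632857436992
[0, 1, 2, 3, 4, 5] [ 0.1242  0.6074  0.345   0.3058  0.0062 -0.031 ] res mm 15.507297502103334
[0, 1, 2, 3, 4, 5, 6] [ 0.1228  0.6073  0.3447  0.3041  0.0073 -0.0312  0.0007] res mm 15.501571308881717
```

```bash
python3 -c "
from plan import *
RD=R.from_matrix(np.stack([[0,1,0],[1,0,0],[0,0,-1]],1))
plan([.44,-.27,.28],RD,100)"
```

```text
t 2.93 pos [ 0.4935 -0.2499  0.1896] err mm [-53.5 -20.1  90.4] tool mm [ -13.4    3.4 -106.1] rot deg(tool) [32.6  -3.32  1.76] grip 0.6082893335734312 F [ 0.4 -0.2  1.8] k 6
[[-0.002,0.001,-0.018,0.095,-0.01,0.005,100.0],[-0.002,-0.001,-0.018,0.095,-0.01,0.005,100.0],[-0.003,-0.003,-0.017,0.095,-0.01,0.005,100.0],[-0.003,-0.004,-0.017,0.095,-0.01,0.005,100.0],[-0.003,-0.006,-0.017,0.095,-0.01,0.005,100.0]]
[[-0.003,-0.007,-0.016,0.095,-0.01,0.005,100.0]]
```

>>> arm_command:
  motion:
    - [-0.002,0.001,-0.018,0.095,-0.01,0.005,100]
    - [-0.002,-0.001,-0.018,0.095,-0.01,0.005,100]
    - [-0.003,-0.003,-0.017,0.095,-0.01,0.005,100]

```text
t: 3.18
position: [0.4706, -0.2554, 0.2216]
ee_rot: [2.012, 2.048, 0.441]
contact_force: [0.4, 0.6, -1.1]
grip_width: 0.609
```

```bash
python3 log.py
```

>>> arm_command:
  motion:
    - [-0.003,-0.004,-0.02,0.1,-0.01,0.005,100]
    - [-0.003,-0.006,-0.02,0.1,-0.01,0.005,100]
    - [-0.003,-0.006,-0.02,0.1,-0.01,0.005,100]

```text
t: 3.43
position: [0.4285, -0.2714, 0.2786]
ee_rot: [2.21, 2.173, 0.072]
contact_force: [1.3, 0.1, -1.6]
grip_width: 0.603
```

```bash
python3 - <<'E'
s=open('fitk.py').read()
s=s.replace("z=[0,0,1];x=[1,0,0]","z=[0,0,1];x=[1,0,0];y=[0,1,0]").replace("rz(q[0]).apply(x)]","rz(q[0]).apply(x),rz(q[0]).apply(y),R3.apply(y),R5.apply(y),R6.apply(x)]").replace("for cols in (","for cols in ([0,1,2,3,8],[0,1,2,3,8,9,10],[0,1,2,3,8,10,4],")
open('fitk.py','w').write(s)
E
python3 fitk.py; tail -1 log.jsonl
```

```text
(0.0009173587865743236, (-1, 1, -1, 1, -1, 1, -1), array([-1.17711516e-04, -5.73393816e-05,  1.57102020e+00]))
(0.4955101476886645, (-1, -1, -1, 1, -1, 1, -1), array([0.22400196, 0.71203031, 1.68528217]))
(0.6892453730226378, (-1, 1, -1, -1, -1, -1, -1), array([-0.75446953, -1.25426576,  1.31101643]))
(0.7111837791315258, (-1, 1, 1, 1, -1, 1, -1), array([-0.10447486,  0.04228029,  1.54864703]))
[0, 1, 2, 3, 8] [ 0.2242  0.5931  0.3763  0.3581 -0.0233] res mm 5.3000117360421095
[0, 1, 2, 3, 8, 9, 10] [ 0.2436  0.5792  0.3816  0.3603 -0.0051 -0.0188 -0.0008] res mm 0.646827490096813
[0, 1, 2, 3, 8, 10, 4] [ 0.2188  0.5984  0.3704  0.3581 -0.0197 -0.0054  0.0047] res mm 3.7786056101613563
[0, 1, 2, 3] [0.1587 0.6202 0.3756 0.3141] res mm 24.6756163843542
[0, 1, 2, 3, 4, 5] [ 0.1613  0.5655  0.3426  0.2927  0.0337 -0.0261] res mm 21.078232143594335
[0, 1, 2, 3, 4, 5, 6] [ 0.1527  0.5651  0.3403  0.283   0.0407 -0.0274  0.0044] res mm 21.012084920311093
[[0.2925528404044919, 0.2647154401348018, 0.3271090272143247, 1.7713583420652068, -0.1389006467120413, 1.0734369021741508, 0.6538366623605474], [0.4285337026346716, -0.27141208120620913, 0.27857640718052223], [2.2097703756498372, 2.1732027058048824, 0.07182374443094318]]
```

```bash
cat > kin.py <<'E'
from plan import *
from scipy.optimize import least_squares
sg=np.array([-1,1,-1,1,-1,1,-1])
X=np.array([.2436,.5792,.3816,.3603,-.0051,-.0188,-.0008])
rz=lambda a:R.from_euler('z',a)
ry=lambda a:R.from_euler('y',a)
lo=np.array([-3.08,-.24,-1.43,0,-1.52,.17,-2.89]);hi=np.array([3.08,2.05,1.35,2.5,4.66,1.96,2.89])
def fk(q):
    q=np.array(q)*sg;R1=rz(q[0]);R3=R1*ry(q[1])*rz(q[2]);R4=R3*ry(q[3]);R5=R4*rz(q[4]);R6=R5*ry(q[5])
    z=[0,0,1];y=[0,1,0]
    p=np.array([0,0,X[0]])+X[1]*R3.apply(z)+X[2]*R4.apply(z)+X[3]*R6.apply(z)+X[4]*R1.apply(y)+X[5]*R3.apply(y)+X[6]*R5.apply(y)
    return p,R6*rz(q[6])*rz(np.pi/2)
def ik(p,Rm,q0,w=.01,m=.05):
    f=lambda q:np.concatenate([(fk(q)[0]-p)*10,(Rm.inv()*fk(q)[1]).as_rotvec()*3,w*(q-q0)])
    r=least_squares(f,np.clip(q0,lo+m+.001,hi-m-.001),bounds=(lo+m,hi-m));a=fk(r.x)
    return r.x,np.linalg.norm(a[0]-p)*1000,np.degrees((Rm.inv()*a[1]).magnitude())
RF=RG*rz(np.pi)
E
python3 - <<'E'
from kin import *
rng=np.random.default_rng(0)
for nm,Rm in [('+n',RG),('-n',RF)]:
  for h in [0,.12]:
    out=[]
    for _ in range(60):
        q0=np.clip(np.array([rng.uniform(-.6,1.2),rng.uniform(0,1),rng.uniform(-1,1),rng.uniform(1,2.3),rng.uniform(-1.4,4.5),rng.uniform(.2,1.2),rng.uniform(-2.5,2.5)]),lo,hi)
        q,e,a=ik(TG+h*ez,Rm,q0,.002,.08)
        if e<1 and a<.5: out.append(q)
    out=np.array(out);print(nm,h,len(out))
    for q in out[np.argsort(out[:,4])][::max(1,len(out)//10)]: print(q.round(2),'margin',np.min(np.minimum(q-lo,hi-q)).round(2))
E
```

```text
+n 0 37
[ 1.32  0.94 -1.35  2.26  1.83  0.65 -1.18] margin 0.08
[ 1.31  0.92 -1.33  2.26  1.84  0.63 -1.19] margin 0.1
[ 1.26  0.82 -1.17  2.26  1.93  0.47 -1.3 ] margin 0.24
[ 1.18  0.73 -0.99  2.26  2.11  0.33 -1.5 ] margin 0.16
[ 1.11  0.68 -0.86  2.26  2.32  0.25 -1.72] margin 0.08
[ 1.11  0.68 -0.86  2.26  2.32  0.25 -1.72] margin 0.08
[ 1.11  0.68 -0.86  2.26  2.32  0.25 -1.72] margin 0.08
[ 0.68  0.55 -0.19  2.26  4.02  0.3   2.81] margin 0.08
[ 0.58  0.55 -0.05  2.26  4.15  0.36  2.68] margin 0.19
[0.49 0.55 0.08 2.26 4.22 0.43 2.59] margin 0.24
[0.42 0.56 0.19 2.26 4.27 0.48 2.54] margin 0.24
[0.29 0.58 0.38 2.27 4.33 0.59 2.46] margin 0.23
[-0.02  0.75  0.92  2.27  4.44  0.96  2.31] margin 0.22
+n 0.12 46
[ 0.57  0.3   0.11  2.28 -1.44  0.42  2.03] margin 0.08
[ 0.57  0.3   0.11  2.28 -1.44  0.42  2.03] margin 0.08
[ 0.96  0.31 -0.4   2.28 -1.31  0.25  1.89] margin 0.08
[ 0.96  0.31 -0.4   2.28 -1.31  0.25  1.89] margin 0.08
[ 0.96  0.31 -0.4   2.28 -1.31  0.25  1.89] margin 0.08
[ 0.96  0.31 -0.4   2.28 -1.31  0.25  1.89] margin 0.08
[ 0.96  0.31 -0.4   2.28 -1.31  0.25  1
[... 1013 characters left out ...]
1.44  0.42 -1.12] margin 0.08
[ 0.57  0.3   0.11  2.28 -1.44  0.42 -1.12] margin 0.08
[ 0.57  0.3   0.11  2.28 -1.44  0.42 -1.12] margin 0.08
[ 0.96  0.31 -0.4   2.28 -1.31  0.25 -1.25] margin 0.08
[ 0.96  0.31 -0.4   2.28 -1.31  0.25 -1.25] margin 0.08
[ 0.96  0.31 -0.4   2.28 -1.31  0.25 -1.25] margin 0.08
[ 1.51  0.54 -1.27  2.28  1.23  0.25  2.49] margin 0.08
[ 1.51  0.54 -1.27  2.28  1.23  0.25  2.49] margin 0.08
[ 1.51  0.54 -1.27  2.28  1.23  0.25  2.49] margin 0.08
[ 1.51  0.54 -1.27  2.28  1.23  0.25  2.49] margin 0.08
[ 1.52  0.55 -1.29  2.28  1.25  0.27  2.47] margin 0.1
[ 1.54  0.59 -1.35  2.28  1.29  0.32  2.42] margin 0.08
[ 1.54  0.59 -1.35  2.28  1.29  0.32  2.42] margin 0.08
```

```bash
cat > scan.py <<'E'
from kin import *
qc=np.array(monitor.sense()['joint_positions'])
for nm,R0 in [('+n',RG),('-n',RF)]:
  for a in range(-45,50,5):
    sgn=1 if nm=='+n' else -1
    Rm=R0*R.from_euler('y',np.radians(a)*sgn)
    zt=Rm.apply([0,0,1])
    GP=TG-.0187*(-ez)  # grasp point
    ok=True;q=qc.copy();
    if nm=='-n': q[6]+=-np.pi if q[6]>0 else np.pi
    o=[]
    for h in [.12,.09,.06,.03,0]:
        q,e,an=ik(GP+(.0187-h)*zt,Rm,q,.003,.03)
        o.append((e,an,np.min(np.minimum(q-lo,hi-q))))
    print(nm,a,'maxerr',max(x[0] for x in o).__round__(1),max(x[1] for x in o).__round__(1),'minmargin',min(x[2] for x in o).__round__(2),q.round(2))
E
python3 scan.py
```

```text
+n -45 maxerr 0.0 0.0 minmargin 0.05 [ 0.14  0.74 -0.3   2.38  1.98  1.12 -2.21]
+n -40 maxerr 0.5 0.1 minmargin 0.03 [ 0.7   1.03 -1.25  2.39  1.91  1.72 -1.86]
+n -35 maxerr 3.2 0.7 minmargin 0.03 [ 0.78  1.   -1.27  2.41  1.94  1.6  -1.81]
+n -30 maxerr 3.9 0.9 minmargin 0.03 [ 0.85  0.95 -1.27  2.41  1.97  1.44 -1.76]
+n -25 maxerr 2.6 0.6 minmargin 0.03 [ 0.93  0.91 -1.26  2.4   2.    1.28 -1.71]
+n -20 maxerr 29.6 11.6 minmargin 0.03 [-0.17  0.56  0.65  2.16 -1.49  0.2   1.68]
+n -15 maxerr 26.5 10.4 minmargin 0.03 [ 0.07  0.51  0.41  2.16 -1.49  0.2   1.79]
+n -10 maxerr 22.5 8.8 minmargin 0.03 [ 0.32  0.49  0.16  2.16 -1.49  0.2   1.88]
+n -5 maxerr 17.6 6.9 minmargin 0.03 [ 0.56  0.5  -0.08  2.16 -1.49  0.2   1.97]
+n 0 maxerr 12.1 4.7 minmargin 0.03 [ 0.75  0.54 -0.27  2.16 -1.49  0.2   2.05]
+n 5 maxerr 5.9 2.3 minmargin 0.03 [ 0.9   0.58 -0.43  2.16 -1.49  0.2   2.11]
+n 10 maxerr 0.0 0.0 minmargin 0.03 [ 0.93  0.61 -0.41  2.16 -1.49  0.28  2.16]
+n 15 maxerr 0.0 0.0 minmargin 0.13 [ 0.71  0.62 -0.04  2.11 -1.39  0.59  2.08]
+n 20 maxerr 0.0 0.0 minmargin 0.26 [ 0.77  0.6
[... 1275 characters left out ...]
3 minmargin 0.03 [ 0.9   0.58 -0.43  2.16 -1.49  0.2  -1.03]
-n 10 maxerr 0.0 0.0 minmargin 0.03 [ 0.93  0.61 -0.41  2.16 -1.49  0.28 -0.98]
-n 15 maxerr 0.0 0.0 minmargin 0.13 [ 0.71  0.62 -0.04  2.11 -1.39  0.59 -1.06]
-n 20 maxerr 0.0 0.0 minmargin 0.26 [ 0.77  0.65 -0.06  2.05 -1.26  0.68 -1.16]
-n 25 maxerr 0.0 0.0 minmargin 0.37 [ 0.81  0.69 -0.09  1.99 -1.15  0.76 -1.23]
-n 30 maxerr 0.0 0.0 minmargin 0.46 [ 0.84  0.73 -0.11  1.93 -1.06  0.85 -1.29]
-n 35 maxerr 0.0 0.0 minmargin 0.53 [ 0.88  0.77 -0.14  1.86 -0.99  0.94 -1.34]
-n 40 maxerr 0.0 0.0 minmargin 0.59 [ 0.9   0.82 -0.16  1.8  -0.93  1.03 -1.38]
-n 45 maxerr 0.0 0.0 minmargin 0.62 [ 0.92  0.86 -0.19  1.73 -0.87  1.11 -1.42]
```

```bash

python3 - <<'E'
from kin import *
for n in ['scene','top']:
    i=imaging.camera_info(n);p,d=imaging.camera(n);save(n+'4',p);np.savez(n+'4.npz',p=p,d=d,P=pts(d,i))
# placing feasibility
yf=np.radians(8.9);fx=np.array([np.cos(yf),np.sin(yf),0]);fy=np.array([-np.sin(yf),np.cos(yf),0])
RP0=R.from_matrix(np.stack([fy,fx,[0,0,-1]],1))
for a in (15,20,25,30):
    Rm=RP0*ry(np.radians(a));zt=Rm.apply([0,0,1])
    q=np.array([.8,.7,-.1,2,-1.1,.76,1.9])
    for h in (.2,.12,0):
        GP=np.array([.637,.2373,.017+.078+h])
        q,e,an=ik(GP+.0187*zt,Rm,q,.003,.03);print(a,h,round(e,1),round(an,1),q.round(2),np.min(np.minimum(q-lo,hi-q)).round(2))
E
sed "s/0.npz/4.npz/g" plate.py > plate4.py; python3 plate4.py
```

```text
15 0.2 0.0 0.0 [-0.43  0.57  0.31  1.32 -0.45  1.3   0.11] 0.66
15 0.12 0.0 0.0 [-0.43  0.62  0.29  1.45 -0.48  1.13  0.18] 0.83
15 0 0.0 0.0 [-0.4   0.74  0.24  1.58 -0.55  0.9   0.29] 0.73
20 0.2 0.0 0.0 [-0.36  0.56  0.25  1.34 -0.5   1.29  0.16] 0.67
20 0.12 0.0 0.0 [-0.35  0.62  0.23  1.46 -0.54  1.13  0.24] 0.83
20 0 0.0 0.0 [-0.32  0.74  0.17  1.59 -0.6   0.9   0.36] 0.73
25 0.2 0.0 0.0 [-0.28  0.57  0.19  1.36 -0.56  1.29  0.21] 0.67
25 0.12 0.0 0.0 [-0.27  0.62  0.16  1.48 -0.6   1.13  0.3 ] 0.83
25 0 0.0 0.0 [-0.24  0.75  0.11  1.6  -0.67  0.92  0.44] 0.75
30 0.2 0.0 0.0 [-0.21  0.57  0.13  1.38 -0.62  1.28  0.26] 0.68
30 0.12 0.0 0.0 [-0.2   0.63  0.11  1.49 -0.66  1.14  0.36] 0.82
30 0 0.0 0.0 [-0.17  0.76  0.06  1.6  -0.73  0.93  0.51] 0.76
plane [ 0.57310487 -0.23445841  0.08112634] [0.81310149 0.03764421 0.5809035 ] rms 0.0008738293144310556 lean deg 35.514115301563145 yaw 2.650733644579001
scene 3682 ((3.2816696166992188, 0.12614059448242188), (120.52156066894531, 98.32859802246094), 0.006653618533164263) ey [-0.04624753  0.99893001  0.        ] ez [-0.58028194 -0.02686535  0.81397243]
[[ 0.5471 -0.2927  0.1212]
 [ 0.6042 -0.2901  0.0412]
 [ 0.5986 -0.1697  0.0412]
 [ 0.5416 -0.1723  0.1213]]
top 1828 ((0.5479736328125, -0.9292716979980469), (103.86504364013672, 124.72450256347656), 89.8497543334961) ey [-0.04624753  0.99893001  0.        ] ez [-0.58028194 -0.02686535  0.81397243]
[[ 0.6065 -0.2949  0.0382]
 [ 0.601  -0.1703  0.038 ]
 [ 0.5407 -0.1728  0.1225]
 [ 0.5463 -0.2974  0.1228]]
```

View pics/scene4.png

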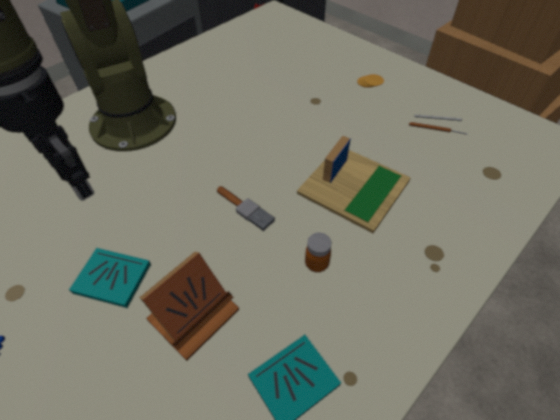

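The plate at (185,297) hasn't moved (under 1 mm). I can pinch it with the tool turned 25° in the plate's own plane, which stays well clear of the joint limits.

```bash
cat >> plan.py <<'E'
RA=RG*R.from_euler('y',np.radians(25))
za=RA.apply([0,0,1])
GP=C+(.050-.022)*ez
TA=GP+.0187*za
E
python3 -c "
from plan import *
plan(TA-.13*za,RA,100)"
```

```text
t 3.53 pos [ 0.4328 -0.2708  0.2799] err mm [ 59.8 -11.3 -98.8] tool mm [-11.1  53.  102.6] rot deg(tool) [-30.49  25.19  -9.91] grip 0.6051728629916495 F [ 0.8 -0.4 -0.6] k 7
[[-0.002,0.008,0.015,-0.076,0.063,-0.025,100.0],[-0.003,0.006,0.015,-0.076,0.063,-0.025,100.0],[-0.004,0.005,0.015,-0.076,0.063,-0.025,100.0],[-0.005,0.004,0.015,-0.076,0.063,-0.025,100.0],[-0.006,0.003,0.015,-0.076,0.063,-0.025,100.0]]
[[-0.007,0.001,0.015,-0.076,0.063,-0.025,100.0],[-0.008,-0.0,0.015,-0.076,0.063,-0.025,100.0]]
```

>>> arm_command:
  motion:
    - [-0.002,0.008,0.015,-0.08,0.066,-0.026,100]
    - [-0.003,0.006,0.015,-0.08,0.066,-0.026,100]
    - [-0.004,0.005,0.015,-0.08,0.066,-0.026,100]
    - [-0.005,0.004,0.015,-0.08,0.066,-0.026,100]
    - [-0.006,0.003,0.015,-0.08,0.066,-0.026,100]

```text
t: 3.95
position: [0.4812, -0.277, 0.2145]
ee_rot: [1.895, 2.193, 0.86]
contact_force: [-0.7, 1.4, -1.4]
grip_width: 0.61
```

```bash
python3 -c "
from plan import *
plan(TA-.13*za,RA,100)"
```

```text
t 3.95 pos [ 0.4812 -0.277   0.2145] err mm [ 11.4  -5.1 -33.3] tool mm [-16.2  -6.5  31. ] rot deg(tool) [-6.44  6.42 -1.5 ] grip 0.6096295045628869 F [-0.7  1.4 -1.4] k 2
[[-0.008,-0.003,0.016,-0.056,0.056,-0.013,100.0],[-0.009,-0.004,0.015,-0.056,0.056,-0.013,100.0]]
```

>>> arm_command:
  motion:
    - [-0.008,-0.003,0.012,-0.056,0.056,-0.013,100]
    - [-0.008,-0.003,0.01,-0.05,0.05,-0.01,100]
    - [-0.004,-0.002,0.006,-0.02,0.02,-0.005,100]

```text
t: 4.2
position: [0.4868, -0.2895, 0.178]
ee_rot: [1.805, 2.151, 1.124]
contact_force: [-1.0, -0.4, 0.2]
grip_width: 0.61
```

```bash
python3 -c "
from plan import *
plan(TA-.1*za,RA,100)"
```

```text
t 4.2 pos [ 0.4868 -0.2895  0.178 ] err mm [ 21.   20.8 -19. ] tool mm [ 5.7  5.8 34.1] rot deg(tool) [ 1.46 -0.69 -0.61] grip 0.6104074988896938 F [-1.  -0.4  0.2] k 1
[[0.006,0.006,0.034,0.025,-0.012,-0.011,100.0]]
```

>>> arm_command:
  motion:
    - [0.005,0.005,0.01,0.02,-0.012,-0.011,100]
    - [0.003,0.003,0.012,0.01,0,-0.005,100]
    - [0.001,0.001,0.012,0,0,0,100]

```text
t: 4.45
position: [0.5022, -0.2716, 0.1556]
ee_rot: [1.827, 2.167, 1.075]
contact_force: [0.3, 0.8, 0.9]
grip_width: 0.607
```

```bash
python3 -c "
from plan import *
plan(TA,RA,100)"
```

```text
t 4.45 pos [ 0.5022 -0.2716  0.1556] err mm [ 56.4  47.4 -70.3] tool mm [  3.    7.3 101.5] rot deg(tool) [-0.38  0.39 -0.87] grip 0.6072056244044721 F [0.3 0.8 0.9] k 3
[[0.001,0.002,0.034,-0.002,0.002,-0.005,100.0],[0.001,0.002,0.034,-0.002,0.002,-0.005,100.0],[0.001,0.002,0.034,-0.002,0.002,-0.005,100.0]]
```

>>> arm_command:
  motion:
    - [0.002,0.007,0.008,-0.005,0.005,-0.014,100]
    - [0.001,0.004,0.008,0,0,-0.005,100]
    - [0.001,0.002,0.008,0,0,0,100]

```text
t: 4.7
position: [0.5239, -0.2543, 0.1455]
ee_rot: [1.803, 2.179, 1.08]
contact_force: [-0.4, -0.4, -0.3]
grip_width: 0.608
```

```bash
python3 -c "
from plan import *
plan(TA,RA,100)
p,d=imaging.camera('wrist');save('w5',p)"
```

```text
t 4.7 pos [ 0.5239 -0.2543  0.1455] err mm [ 34.7  30.2 -60.2] tool mm [-3.5 -5.5 75.5] rot deg(tool) [-0.2   0.08  0.13] grip 0.6083942330628583 F [-0.4 -0.4 -0.3] k 2
[[-0.002,-0.003,0.038,-0.002,0.001,0.001,100.0],[-0.002,-0.003,0.038,-0.002,0.001,0.001,100.0]]
```

View pics/w5.png

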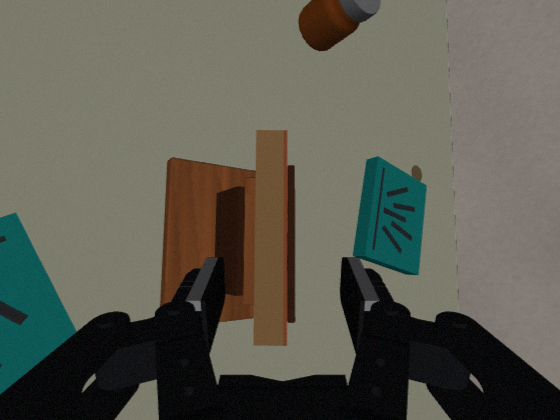

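The wrist view shows the plate edge at column 271, vertical, and the jaws centred at 282. That matches the computed -5.5 mm in y.

>>> arm_command:
  motion:
    - [-0.002,-0.003,0.012,0,0,0,100]
    - [-0.001,-0.002,0.012,0,0,0,100]
    - [0,0,0.012,0,0,0,100]

```text
t: 5.0
position: [0.5411, -0.2397, 0.1138]
ee_rot: [1.799, 2.18, 1.078]
contact_force: [0.1, -1.0, 0.7]
grip_width: 0.608
```

```bash
python3 -c "
from plan import *
plan(TA,RA,100)"
```

```text
t 5.0 pos [ 0.5411 -0.2397  0.1138] err mm [ 17.5  15.5 -28.5] tool mm [-0.8 -1.7 36.9] rot deg(tool) [-0.18  0.18  0.31] grip 0.6080216474174492 F [ 0.1 -1.   0.7] k 1
[[-0.001,-0.002,0.037,-0.003,0.003,0.005,100.0]]
```

>>> arm_command:
  motion:
    - [-0.001,-0.001,0.012,0,0,0.002,100]
    - [0,-0.001,0.012,0,0,0,100]
    - [0,0,0.008,0,0,0,100]

```text
t: 5.25
position: [0.5573, -0.224, 0.0845]
ee_rot: [1.803, 2.18, 1.079]
contact_force: [0.4, 0.6, 0.9]
grip_width: 0.607
```

```bash
python3 -c "
from plan import *
plan(TA,RA,100)"
```

```text
t 5.25 pos [ 0.5573 -0.224   0.0845] err mm [ 1.3 -0.1  0.8] tool mm [-0.2  1.5  0. ] rot deg(tool) [-0.27  0.1   0.12] grip 0.6068401399575963 F [0.4 0.6 0.9] k 1
[[-0.0,0.002,0.0,-0.005,0.002,0.002,100.0]]
```

>>> arm_command:
  motion:
    - [0,0.001,0,0,0,0,100]
    - [0,0.001,0,0,0,0,100]

```text
t: 5.42
position: [0.5593, -0.2216, 0.0832]
ee_rot: [1.806, 2.183, 1.082]
contact_force: [0.6, 0.3, -0.2]
grip_width: 0.608
```

```bash
python3 -c "
from plan import *
plan(TA,RA,100)"
```

```text
t 5.42 pos [ 0.5593 -0.2216  0.0832] err mm [-0.7 -2.5  2.1] tool mm [-1.3  0.6 -3. ] rot deg(tool) [-0.38 -0.13  0.03] grip 0.6079266944833916 F [ 0.6  0.3 -0.2] k 1
[[-0.001,0.001,-0.003,-0.007,-0.002,0.001,100.0]]
```

Closing.

>>> arm_command:
  motion:
    - [-0.001,0,-0.003,-0.003,0,0,130]
    - [0,0,0,0,0,0,160]
    - [0,0,0,0,0,0,190]
    - [0,0,0,0,0,0,255]
    - [0,0,0,0,0,0,255]

```text
t: 5.83
position: [0.5574, -0.2261, 0.086]
ee_rot: [1.805, 2.178, 1.081]
contact_force: [0.7, -0.4, -2.5]
grip_width: 0.207
```

>>> arm_command:
  motion:
    - [0,0,0,0,0,0,255]
    - [0,0,0,0,0,0,255]
    - [0,0,0,0,0,0,255]
    - [0,0,0,0,0,0,255]

```text
t: 6.17
position: [0.5573, -0.2265, 0.0862]
ee_rot: [1.805, 2.177, 1.081]
contact_force: [0.8, -0.1, -0.8]
grip_width: 0.202
```

```bash
python3 -c "
from plan import *
plan(TA,RA,255)
p,d=imaging.camera('wrist');save('w6',p)"
```

```text
t 6.17 pos [ 0.5573 -0.2265  0.0862] err mm [ 1.3  2.3 -0.8] tool mm [1.4 0.7 2.3] rot deg(tool) [-0.18  0.1   0.  ] grip 0.20210806189949895 F [ 0.8 -0.1 -0.8] k 1
[[0.001,0.001,0.002,-0.003,0.002,0.0,255.0]]
```

View pics/w6.png

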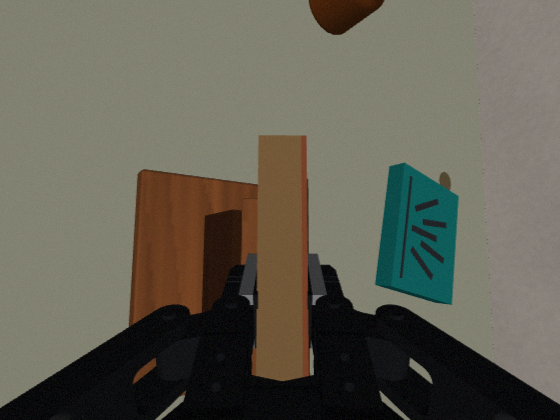

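Gripped: the opening is 0.20, about 17 mm. Lifting along the slope.

```bash
python3 -c "
from plan import *
s=monitor.sense();r=R.from_rotvec(s['ee_rot']);p=np.array(s['position'])
Rpl=R.from_matrix(np.stack([n,ey,ez],1))
np.savez('rel.npz',c=r.inv().apply(C-p),R=(r.inv()*Rpl).as_rotvec());print(r.inv().apply(C-p),(r.inv()*Rpl).as_matrix().round(3))"
```

```text
[-0.01043692  0.00067622  0.00900368] [[-0.     0.907  0.421]
 [ 1.     0.001 -0.003]
 [-0.003  0.421 -0.907]]
```

>>> arm_command:
  motion:
    - [0.005,0,-0.011,0,0,0,255]
    - [0.008,0,-0.018,0,0,0,255]
    - [0.008,0,-0.018,0,0,0,255]
    - [0.008,0,-0.018,0,0,0,255]
    - [0.008,0,-0.018,0,0,0,255]

```text
t: 6.63
position: [0.5033, -0.2286, 0.1608]
ee_rot: [1.807, 2.181, 1.084]
contact_force: [0.1, -0.9, -2.4]
grip_width: 0.2
```

```bash
python3 -c "
from plan import *
plan(TA+.12*ez,RA,255)
p,d=imaging.camera('scene');save('s7',p)"
```

```text
t 6.63 pos [ 0.5033 -0.2286  0.1608] err mm [-14.4   1.4  22.1] tool mm [ 13.    1.1 -23. ] rot deg(tool) [-0.32 -0.17 -0.08] grip 0.1999128065691731 F [ 0.1 -0.9 -2.4] k 1
[[0.013,0.001,-0.023,-0.006,-0.003,-0.001,255.0]]
```

View pics/s7.png

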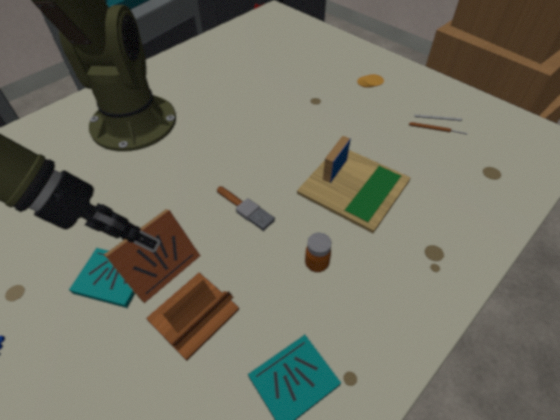

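```bash
cat > place.py <<'E'
from plan import *
import sys
rel=np.load('rel.npz');yf=np.radians(8.8)
fx=np.array([np.cos(yf),np.sin(yf),0]);fy=np.array([-np.sin(yf),np.cos(yf),0])
RT=R.from_matrix(np.stack([fx,fy,[0,0,1]],1))*R.from_rotvec(rel['R']).inv()
F=np.array([.6371,.2372,.017])
def tgt(h,off=(0,0)):
    return F+off[0]*fx+off[1]*fy+np.array([0,0,.05+h])-RT.apply(rel['c'])
if __name__=='__main__': plan(tgt(float(sys.argv[1])),RT,255,vmax=float(sys.argv[2]))
E
python3 place.py .12 .033
```

```text
t 6.68 pos [ 0.5018 -0.2298  0.1635] err mm [133.7 472.5  36.1] tool mm [397.1 147.3 251.2] rot deg(tool) [34.7   1.87  9.42] grip 0.20336319766987088 F [-3.4  0.1 -0.3] k 15
[[0.026,0.01,0.017,0.04,0.002,0.011,255.0],[0.027,0.01,0.016,0.04,0.002,0.011,255.0],[0.027,0.011,0.016,0.04,0.002,0.011,255.0],[0.027,0.011,0.016,0.04,0.002,0.011,255.0],[0.027,0.011,0.015,0.04,0.002,0.011,255.0]]
[[0.027,0.012,0.015,0.04,0.002,0.011,255.0],[0.027,0.012,0.014,0.04,0.002,0.011,255.0],[0.027,0.012,0.014,0.04,0.002,0.011,255.0],[0.027,0.012,0.014,0.04,0.002,0.011,255.0],[0.027,0.013,0.013,0.04,0.002,0.011,255.0]]
[[0.027,0.013,0.013,0.04,0.002,0.011,255.0],[0.028,0.013,0.012,0.04,0.002,0.011,255.0],[0.028,0.013,0.012,0.04,0.002,0.011,255.0],[0.028,0.013,0.011,0.04,0.002,0.011,255.0],[0.028,0.014,0.011,0.04,0.002,0.011,255.0]]
```

>>> arm_command:
  motion:
    - [0.015,0,-0.012,0.02,0,0.005,255]
    - [0.022,0.005,0,0.04,0.002,0.011,255]
    - [0.027,0.011,0.01,0.04,0.002,0.011,255]
    - [0.027,0.011,0.016,0.04,0.002,0.011,255]
    - [0.027,0.011,0.015,0.04,0.002,0.011,255]

```text
t: 7.1
position: [0.5092, -0.119, 0.2012]
ee_rot: [-1.952, -2.273, -0.901]
contact_force: [1.0, 0.6, -2.4]
grip_width: 0.206
```

```bash
python3 place.py .12 .033
```

```text
t 7.1 pos [ 0.5092 -0.119   0.2012] err mm [126.4 361.7  -1.6] tool mm [297.9 134.6 199.9] rot deg(tool) [24.36  2.16  5.23] grip 0.20643249420999207 F [ 1.   0.6 -2.4] k 12
[[0.025,0.011,0.017,0.035,0.003,0.008,255.0],[0.025,0.012,0.016,0.035,0.003,0.008,255.0],[0.025,0.012,0.016,0.035,0.003,0.008,255.0],[0.025,0.012,0.016,0.035,0.003,0.008,255.0],[0.025,0.013,0.015,0.035,0.003,0.008,255.0]]
[[0.025,0.013,0.015,0.035,0.003,0.008,255.0],[0.025,0.013,0.015,0.035,0.003,0.008,255.0],[0.025,0.014,0.014,0.035,0.003,0.008,255.0],[0.025,0.014,0.014,0.035,0.003,0.008,255.0],[0.025,0.014,0.013,0.035,0.003,0.008,255.0]]
[[0.025,0.015,0.013,0.035,0.003,0.008,255.0],[0.025,0.015,0.012,0.035,0.003,0.008,255.0]]
```

>>> arm_command:
  motion:
    - [0.025,0.011,0.017,0.035,0.003,0.008,255]
    - [0.025,0.012,0.016,0.035,0.003,0.008,255]
    - [0.025,0.012,0.016,0.035,0.003,0.008,255]
    - [0.025,0.012,0.016,0.035,0.003,0.008,255]
    - [0.025,0.013,0.015,0.035,0.003,0.008,255]

```text
t: 7.52
position: [0.5612, 0.0388, 0.2023]
ee_rot: [-1.906, -2.21, -0.673]
contact_force: [0.6, -1.2, -3.1]
grip_width: 0.2
```

```bash
python3 place.py .12 .033
```

```text
t 7.52 pos [0.5612 0.0388 0.2023] err mm [ 74.4 203.9  -2.8] tool mm [169.   90.4 101.9] rot deg(tool) [13.96  1.45  2.69] grip 0.19951756940718016 F [ 0.6 -1.2 -3.1] k 7
[[0.024,0.013,0.015,0.035,0.004,0.007,255.0],[0.024,0.013,0.014,0.035,0.004,0.007,255.0],[0.024,0.014,0.014,0.035,0.004,0.007,255.0],[0.024,0.014,0.013,0.035,0.004,0.007,255.0],[0.024,0.014,0.013,0.035,0.004,0.007,255.0]]
[[0.024,0.014,0.013,0.035,0.004,0.007,255.0],[0.024,0.015,0.012,0.035,0.004,0.007,255.0]]
```

>>> arm_command:
  motion:
    - [0.024,0.013,0.014,0.037,0.004,0.007,255]
    - [0.024,0.013,0.014,0.037,0.004,0.007,255]
    - [0.024,0.014,0.013,0.037,0.004,0.007,255]
    - [0.024,0.014,0.013,0.037,0.004,0.007,255]
    - [0.02,0.013,0.011,0.035,0.004,0.007,255]

```text
t: 7.93
position: [0.6117, 0.1873, 0.2013]
ee_rot: [-1.829, -2.137, -0.448]
contact_force: [1.1, 0.2, -2.4]
grip_width: 0.201
```

```bash
python3 place.py .12 .033
```

```text
t 7.93 pos [0.6117 0.1873 0.2013] err mm [23.9 55.4 -1.7] tool mm [45.4 31.6 24.2] rot deg(tool) [2.71 0.37 0.64] grip 0.20138163044466104 F [ 1.1  0.2 -2.4] k 2
[[0.023,0.016,0.012,0.024,0.003,0.006,255.0],[0.023,0.016,0.012,0.024,0.003,0.006,255.0]]
```

>>> arm_command:
  motion:
    - [0.015,0.012,0.008,0.015,0.003,0.006,255]
    - [0.012,0.008,0.006,0.01,0,0,255]
    - [0.006,0.004,0.003,0.005,0,0,255]
    - [0.003,0.002,0.001,0,0,0,255]

```text
t: 8.27
position: [0.6301, 0.2412, 0.1983]
ee_rot: [-1.801, -2.126, -0.405]
contact_force: [-0.7, -0.6, -3.3]
grip_width: 0.203
```

```bash
python3 place.py .12 .033;  python3 place.py .04 .033
```

```text
t 8.27 pos [0.6301 0.2412 0.1983] err mm [5.5 1.5 1.2] tool mm [ 1.1  5.6 -0.8] rot deg(tool) [0.28 0.03 0.67] grip 0.203140436250929 F [-0.7 -0.6 -3.3] k 1
[[0.001,0.006,-0.001,0.005,0.001,0.012,255.0]]
t 8.27 pos [0.6301 0.2412 0.1983] err mm [  5.5   1.5 -78.8] tool mm [-32.6   5.1  71.8] rot deg(tool) [0.28 0.03 0.67] grip 0.203140436250929 F [-0.7 -0.6 -3.3] k 3
[[-0.011,0.002,0.024,0.002,0.0,0.004,255.0],[-0.011,0.002,0.024,0.002,0.0,0.004,255.0],[-0.011,0.002,0.024,0.002,0.0,0.004,255.0]]
```

>>> arm_command:
  motion:
    - [-0.004,0.004,0.012,0.003,0,0.008,255]
    - [-0.007,0.002,0.016,0.001,0,0.004,255]
    - [-0.007,0.001,0.016,0,0,0,255]
    - [-0.005,0,0.012,0,0,0,255]

```text
t: 8.6
position: [0.638, 0.242, 0.1369]
ee_rot: [-1.817, -2.115, -0.401]
contact_force: [-0.7, -0.2, -3.2]
grip_width: 0.203
```

```bash
python3 place.py .04 .033; python3 -c "
from plan import *
for n in ['scene','top','wrist']:
    i=imaging.camera_info(n);p,d=imaging.camera(n);save(n+'8',p);np.savez(n+'8.npz',p=p,d=d,P=pts(d,i))
plan(TA,RA,1)
"|head -3
```

```text
t 8.6 pos [0.638  0.242  0.1369] err mm [ -2.4   0.8 -17.3] tool mm [-6.2 -2.3 16.2] rot deg(tool) [ 0.37  0.16 -0.11] grip 0.20283649717120736 F [-0.7 -0.2 -3.2] k 1
[[-0.006,-0.002,0.016,0.006,0.003,-0.002,255.0]]
t 8.75 pos [0.6376 0.242  0.1374] err mm [ -78.9 -466.1  -52.1] tool mm [-429.5 -147.9 -140.9] rot deg(tool) [-34.7   -1.67  -9.59] grip 0.20348897288495152 F [ 0.   0.3 -2.2] k 13
[[-0.033,-0.011,-0.011,-0.047,-0.002,-0.013,1.0],[-0.033,-0.011,-0.011,-0.047,-0.002,-0.013,1.0],[-0.033,-0.011,-0.012,-0.047,-0.002,-0.013,1.0],[-0.033,-0.011,-0.012,-0.047,-0.002,-0.013,1.0],[-0.033,-0.011,-0.013,-0.047,-0.002,-0.013,1.0]]
[[-0.032,-0.011,-0.013,-0.047,-0.002,-0.013,1.0],[-0.032,-0.011,-0.013,-0.047,-0.002,-0.013,1.0],[-0.032,-0.01,-0.014,-0.047,-0.002,-0.013,1.0],[-0.032,-0.01,-0.014,-0.047,-0.002,-0.013,1.0],[-0.032,-0.01,-0.015,-0.047,-0.002,-0.013,1.0]]
```

View pics/scene8.png

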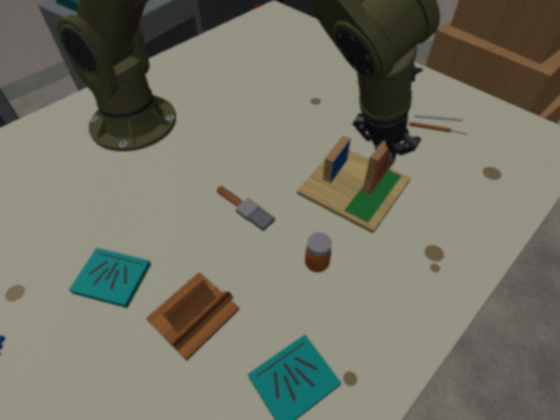

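View pics/top8.png

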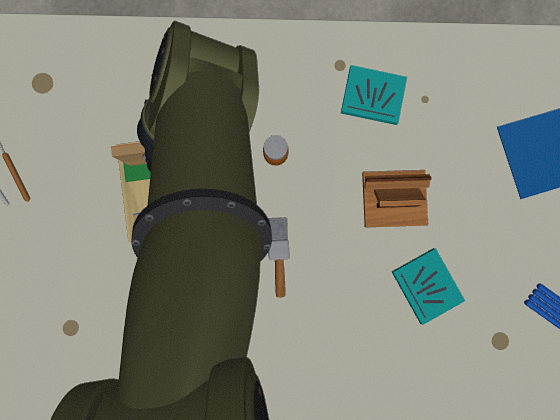

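View pics/wrist8.png

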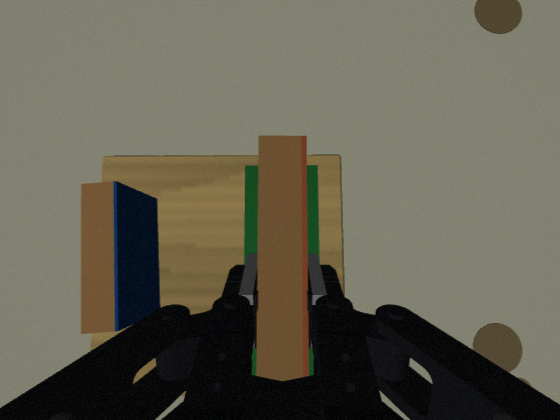

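The wrist view shows the plate (282,260) parallel to the green strip, roughly centred on it. I'll check uprightness and yaw from depth.

```bash
cat > chk.py <<'E'
from place import *
def chk(sfx,views=('scene','wrist')):
    for nm in views:
        D=np.load(f'{nm}{sfx}.npz');P=D['P'];ok=D['d']>0
        L=np.stack([(P-F)@fx,(P-F)@fy,P[...,2]],-1)
        b=ok&(abs(L[...,0])<.03)&(abs(L[...,1])<.085)&(L[...,2]>.03)&(L[...,2]<.2)
        p=D['p'].astype(int);b&=(p[...,0]>p[...,2]+18)
        A=L[b];
        if len(A)<30: print(nm,len(A));continue
        zt=np.percentile(A[:,2],99)
        print(nm,len(A),'ext x',np.percentile(A[:,0],[1,50,99]).round(4),'y',np.percentile(A[:,1],[1,99]).round(4),'z',np.percentile(A[:,2],[1,99]).round(4))
        if nm=='scene': S=A
        else: S=A
        for _ in range(6):
            c=S.mean(0);nn=np.linalg.svd(S-c,full_matrices=False)[2][2];r=(S-c)@nn;S=S[abs(r)<max(2*r.std(),.001)]
        nn*=np.sign(nn[np.argmax(abs(nn))]);print('  plane',c.round(4),nn.round(4),len(S),r.std().round(5))
if __name__=='__main__': chk(sys.argv[1],sys.argv[2].split(','))
E
python3 chk.py 8 scene,wrist
```

```text
scene 823 ext x [-0.0082  0.0087  0.0125] y [-0.064   0.0469] z [0.0758 0.1752]
  plane [ 0.0077 -0.0399  0.1317] [ 0.9965 -0.0802  0.0245] 691 0.00434
wrist 12231 ext x [-0.0084  0.0004  0.0093] y [-0.0274  0.0567] z [0.1695 0.1727]
  plane [0.0005 0.013  0.1712] [0.0053 0.0056 1.    ] 10817 0.00048
```

Wrist depth shows the top edge level within 0.3° on both axes, and the plate 0.4 mm off the strip's middle line with its bottom about 54 mm above the felt. Lowering.

>>> arm_command:
  motion:
    - [-0.004,0,0.01,0.003,0.001,0,255]
    - [-0.005,0,0.011,0.002,0.001,0,255]
    - [-0.005,0,0.011,0,0,0,255]
    - [-0.003,0,0.006,0,0,0,255]
    - [0,0,0,0,0,0,255]

```text
t: 9.17
position: [0.6393, 0.2401, 0.0946]
ee_rot: [-1.817, -2.111, -0.4]
contact_force: [0.3, -0.7, -1.8]
grip_width: 0.201
```

```bash
python3 place.py 0.0 .033; python3 -c "
from plan import *
for n in ['wrist']:
    i=imaging.camera_info(n);p,d=imaging.camera(n);save(n+'9',p);np.savez(n+'9.npz',p=p,d=d,P=pts(d,i))
"; python3 chk.py 9 wrist
```

```text
t 9.17 pos [0.6393 0.2401 0.0946] err mm [ -3.7   2.6 -15. ] tool mm [-3.5 -3.3 14.9] rot deg(tool) [ 0.29  0.06 -0.23] grip 0.2005185501086939 F [ 0.3 -0.7 -1.8] k 1
[[-0.004,-0.003,0.015,0.005,0.001,-0.004,255.0]]
wrist 12279 ext x [-0.0062  0.0027  0.0116] y [-0.0292  0.055 ] z [0.1286 0.1318]
  plane [0.0027 0.0112 0.1303] [0.005  0.0033 1.    ] 10839 0.00049
```

>>> arm_command:
  motion:
    - [-0.002,-0.002,0.004,0.004,0,-0.003,255]
    - [-0.001,-0.001,0.004,0.002,0,0,255]
    - [-0.001,-0.001,0.003,0,0,0,255]
    - [0,0,0,0,0,0,255]

```text
t: 9.55
position: [0.6354, 0.241, 0.0833]
ee_rot: [-1.81, -2.114, -0.396]
contact_force: [0.1, -0.1, -2.7]
grip_width: 0.203
```

```bash
python3 place.py 0.0 .033; python3 -c "
from plan import *
for n in ['wrist']:
    i=imaging.camera_info(n);p,d=imaging.camera(n);save(n+'10',p);np.savez(n+'10.npz',p=p,d=d,P=pts(d,i))
"; python3 chk.py 10 wrist
```

```text
t 9.55 pos [0.6354 0.241  0.0833] err mm [ 0.2  1.7 -3.7] tool mm [-0.   0.5  4.1] rot deg(tool) [-0.    0.04  0.02] grip 0.2034336622211581 F [ 0.1 -0.1 -2.7] k 1
[[-0.0,0.0,0.004,-0.0,0.001,0.0,255.0]]
wrist 12288 ext x [-0.0099 -0.001   0.008 ] y [-0.0277  0.0564] z [0.1173 0.1206]
  plane [-0.0009  0.0128  0.119 ] [0.0069 0.0026 1.    ] 10861 0.00049
```

>>> arm_command:
  motion:
    - [-0.0005,0,0.0015,0,0,0,255]
    - [-0.0005,0,0.0015,0,0,0,255]

```text
t: 9.77
position: [0.636, 0.2416, 0.0812]
ee_rot: [-1.81, -2.115, -0.398]
contact_force: [-1.3, -7.4, 10.3]
grip_width: 0.204
```

>>> arm_command:
  motion:
    - [-0.0005,0,0.0015,0,0,0,255]
    - [0,0,0,0,0,0,255]

```text
t: 9.93
position: [0.6364, 0.2414, 0.0818]
ee_rot: [-1.81, -2.115, -0.401]
contact_force: [1.3, 0.3, -2.5]
grip_width: 0.202
```

```bash
python3 place.py 0.0 .033
```

```text
t 9.93 pos [0.6364 0.2414 0.0818] err mm [-0.8  1.3 -2.2] tool mm [ 0.4 -0.6  2.6] rot deg(tool) [ 0.17 -0.02  0.09] grip 0.20207478516566665 F [ 1.3  0.3 -2.5] k 1
[[0.0,-0.001,0.003,0.003,-0.0,0.002,255.0]]
```

>>> arm_command:
  motion:
    - [-0.0003,0,0.001,0,0,0,255]
    - [-0.0003,0,0.0008,0,0,0,255]

```text
t: 10.1
position: [0.6369, 0.2414, 0.0811]
ee_rot: [-1.81, -2.116, -0.403]
contact_force: [-2.4, -3.5, 6.8]
grip_width: 0.205
```

In contact (about +9 N over the hanging weight). Releasing slowly.

>>> arm_command:
  motion:
    - [0,0,0,0,0,0,190]
    - [0,0,0,0,0,0,170]
    - [0,0,0,0,0,0,150]
    - [0,0,0,0,0,0,130]
    - [0,0,0,0,0,0,120]

```text
t: 10.52
position: [0.6378, 0.2426, 0.0817]
ee_rot: [-1.81, -2.117, -0.406]
contact_force: [-1.5, -0.1, -0.8]
grip_width: 0.534
```

```bash
python3 place.py 0.0 .033; python3 -c "
from plan import *
for n in ['wrist','scene']:
    i=imaging.camera_info(n);p,d=imaging.camera(n);save(n+'11',p);np.savez(n+'11.npz',p=p,d=d,P=pts(d,i))
"; python3 chk.py 11 wrist,scene
```

```text
t 10.52 pos [0.6378 0.2426 0.0817] err mm [-2.2  0.1 -2.1] tool mm [-0.5 -2.2  2.1] rot deg(tool) [ 0.39 -0.1   0.18] grip 0.5338136274081369 F [-1.5 -0.1 -0.8] k 1
[[-0.001,-0.002,0.002,0.007,-0.002,0.003,255.0]]
wrist 12057 ext x [-0.0085  0.0004  0.0092] y [-0.0267  0.0567] z [0.1153 0.1184]
  plane [0.0004 0.0134 0.1169] [1.3e-03 6.0e-04 1.0e+00] 10583 0.00048
scene 716 ext x [-0.0202  0.0081  0.0153] y [-0.065   0.0303] z [0.0309 0.157 ]
  plane [ 0.0071 -0.0384  0.082 ] [ 0.9962 -0.0761  0.0428] 579 0.00394
```

View pics/wrist11.png

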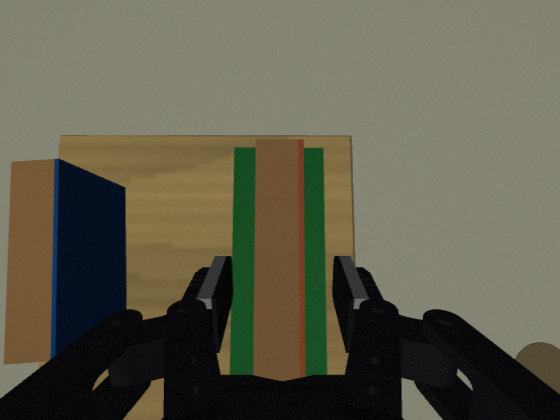

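The plate now stands free between the open jaws, with its top level (0.1°) at 117 mm. Retracting along the tool axis.

>>> arm_command:
  motion:
    - [0,-0.001,-0.01,0,0,0,120]
    - [0,-0.001,-0.02,0,0,0,120]
    - [0,0,-0.03,0,0,0,120]
    - [0,0,-0.035,0,0,0,120]
    - [0,0,-0.035,0,0,0,120]

```text
t: 11.03
position: [0.6381, 0.1894, 0.1972]
ee_rot: [-1.799, -2.111, -0.388]
contact_force: [0.7, -1.0, -0.5]
grip_width: 0.53
```

>>> arm_command:
  motion:
    - [-0.01,-0.01,-0.035,0,0,0,120]
    - [-0.02,-0.02,-0.035,0,0,0,120]
    - [-0.03,-0.02,-0.03,0,0,0,120]
    - [-0.03,-0.02,-0.02,0,0,0,120]
    - [-0.01,-0.01,-0.01,0,0,0,120]

```text
t: 11.45
position: [0.5864, 0.0344, 0.283]
ee_rot: [-1.799, -2.124, -0.401]
contact_force: [0.4, -1.0, -0.2]
grip_width: 0.528
```

```bash
python3 place.py 0.0 .033|head -1; python3 -c "
from plan import *
for n in ['wrist','scene','top']:
    i=imaging.camera_info(n);p,d=imaging.camera(n);save(n+'12',p);np.savez(n+'12.npz',p=p,d=d,P=pts(d,i))
"; python3 chk.py 12 wrist,scene
```

```text
t 11.45 pos [0.5864 0.0344 0.283 ] err mm [  49.2  208.3 -203.4] tool mm [ 93.2  82.2 267.9] rot deg(tool) [ 0.03 -0.03  0.65] grip 0.5283887588125132 F [ 0.4 -1.  -0.2] k 9
wrist 3935 ext x [-0.0089 -0.0054  0.0091] y [-0.0627  0.0563] z [0.0323 0.1181]
  plane [-0.0045 -0.0086  0.097 ] [ 0.9947  0.0167 -0.1016] 3348 0.00403
scene 1003 ext x [-0.007   0.0083  0.0115] y [-0.0643  0.0552] z [0.0312 0.1192]
  plane [ 0.0077 -0.017   0.0886] [ 0.9973 -0.0328  0.0662] 787 0.00347
```

View pics/scene12.png

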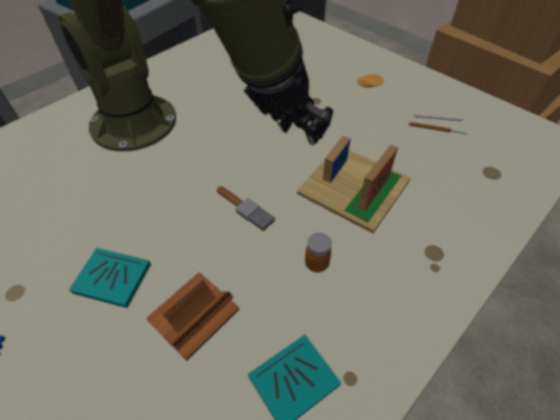

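View pics/wrist12.png

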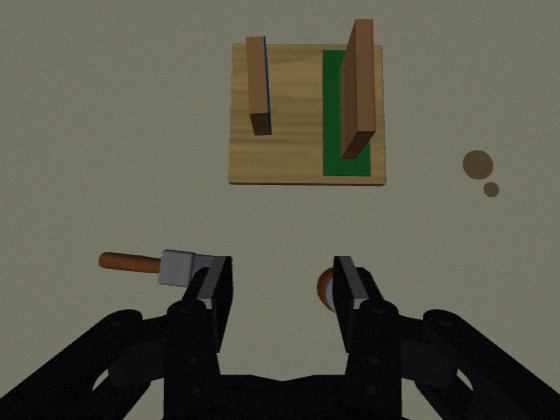

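>>> arm_command:
  motion:
    - [0,0,-0.01,0,0,0,120]
    - [0,0,0,0,0,0,120]
    - [0,0,0,0,0,0,120]

```text
t: 11.85
position: [0.588, 0.0382, 0.2927]
ee_rot: [-1.788, -2.126, -0.404]
contact_force: [-0.1, -0.4, -0.9]
grip_width: 0.529
```

```bash
python3 -c "
from plan import *
for n in ['wrist','scene']:
    i=imaging.camera_info(n);p,d=imaging.camera(n);save(n+'13',p);np.savez(n+'13.npz',p=p,d=d,P=pts(d,i))
"; python3 chk.py 13 wrist,scene; python3 -c "
from h import *
finish_job()"
```

```text
wrist 3634 ext x [-0.0088 -0.0052  0.0091] y [-0.0627  0.0561] z [0.033  0.1182]
  plane [-0.0043 -0.009   0.0976] [ 0.9942  0.0187 -0.1055] 3149 0.00417
scene 1007 ext x [-0.007   0.0082  0.0115] y [-0.0643  0.055 ] z [0.031  0.1187]
  plane [ 0.0076 -0.0166  0.0888] [ 0.9972 -0.0313  0.0686] 795 0.00356
the job is handed in; nothing more can be done
```

The copper-faced plate is standing on its long edge on the green felt strip. It runs lengthwise and stands by itself, and I handed the job in at about 12 s with the gripper well clear.

**Grasp:** My first approach ran into the J5 and J6 limits, and a finger came up against the plate. I backed out, and a re-measurement showed the plate had not moved. I then gripped it with the tool turned 25° in the plate's own plane, lifted it along the slope and lowered it onto the felt.

**Last checks:**
- **Position:** in strip axes the plate spans about ±9 mm across and −63 to +56 mm along. The strip's half-sizes are 30 mm and 85 mm, so it is wholly on the felt.
- **Upright:** its top edge is level within about 0.1° at 117 mm, which is felt height plus plate height.
- **Stability:** the plate's measured extents did not change between the two looks after release.
- **Other objects:** the blue block, jar and brush look to be where they were, by eye in the pictures.

**A check that disagreed:** planes fitted to the plate in the last pictures came out 4–6° off vertical. They mixed the face with edge points and had a 3.5–4 mm spread, so I relied on the top-edge and extent checks instead.

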